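# Set the lamp over the inkstone and switch it on

## Robot

A 7-joint arm with a two-finger parallel gripper is mounted at the origin on the work surface. World frame = base frame: x ahead of the robot, y to its left, z up, the work surface at z = 0. Lengths are in m, angles in rad, forces in N, time in s.
With the tool pointing down it reaches from about 0.425 to 0.925 m from the base axis. Payload 6.8 kg.
Tool frame: the origin (TCP) lies between the finger pads; the fingertips stand finger_overhang ahead of it and the grasp point (between the pads) lies 6 mm ahead of it (finger_overhang is the distance from the TCP to the fingertips, in m); z points along the fingers, y is the line along which they close (so a half turn about z gives the same grasp; the last joint's range is limited). The gripper opens to 85 mm and grips with 20 to 120 N. Pads are 22 mm wide; open, the fingers measure 114 mm over their backs; the gripper's body (76 mm by 85 mm) begins 54 mm behind the grasp point. The pads swing forward as they close: fully open they stand 13 mm farther back than shut.
Start: joints at [1.236, 0.477, 0.022, 1.555, -0.011, 1.109, -0.083], TCP at [0.152, -0.658, 0.235] pointing down, gripper open.
Joint ranges: [-2.96, 2.96], [-0.34, 2.1], [-1.41, 1.46], [0.24, 2.44], [-1.37, 4.51], [0.17, 1.92], [-2.96, 2.96]. Speed limits (rad/s): [2.39, 2.39, 3.14, 3.14, 3.14, 3.14, 3.14].

## Interface

Orientations are given as a unit quaternion [w, x, y, z].
In Python, from station import * gives the robot as it stands.
- The arm moves only by the tool drive_tool, never from a script. Its argument "increments" is a list of rows, each an object of numbers: "claw": the finger opening in m, from 0 to 0.0854; "dx", "dy", "dz": the shift along the tool's x, y, z in m; "wx", "wy", "wz": the turn, a rotation vector about the tool's x, y, z in degrees. A call has 1 to 20 rows; each row shifts and turns the commanded pose from where the row before left it, along the tool's axes as they then stand; what a row does not reach is not made up. A row lasts 1/8 s, in which the tool goes at most 62.5 mm and 10.7 degrees, less where a joint would pass 70% of its speed; a pose out of reach is approached as far as the arm can. A call with a gripper value outside its range is refused whole. The fingers move at their own pace and stop on an object; "newtons" is the grip in N (left out, the last holds). Time passes only in rows, so rows that do not move let the fingers close. It gives the time, the measured TCP pose, the force, the opening and the grip force at its end, in the units of the state.
- get_obs(): the state, without advancing time (a new reading comes with each control period).
- read_camera(name): name is "scene" or "top" or "wrist"; returns (picture, depth): 420x560x3 uint8, red, green, blue; 420x560 float32, m along the optical axis (not along the pixel's ray), 0 where there is no reading.
- calibration(name): a dict with "intrinsics" (3x3 intrinsics, pixels), "R" (3x3) and "t" (3): a world point X has camera coordinates R X + t; the wrist camera has in their place "mount" (4x4, takes a point from camera to tool coordinates, whose origin is the TCP and whose axes are the flange's). Camera axes: x right, y down, z forward; pixel columns grow to the right and rows downward; lengths in m; the calibration is good to about 2 mm. A picture is of the moment at which its call begins: read the wrist's pose just before it. calibration takes no time and is no camera call.
- hand_in(): hands the job in; it is judged then, once.
The state is a dict: "t": time; "q": joint angles; "joint_vel": joint speeds; "joint_torque": joint torques, N m; "eef_pos": TCP position; "tool_rot": TCP orientation; "contact_force": force on the tool from outside, world axes, zero at the start; "torque": the same for the moment, N m; "gripper_width": opening from 0.0 (shut) to 1.0 (fully open); "grasp_force": force on a finger pad.
Only numpy, scipy, OpenCV 4.12 (cv2) and the standard library are available. Lean on these libraries where they do the work, as an engineer would, in place of code of your own. Each camera call takes 0.05 s, during which the arm holds its last target. There are 200 camera calls.

## Task

Light the inkstone for carving: with the outside of the fingers push the desk lamp's shade gently round about its post until it is centred above the round hollow in the yellow stone, and leave it there. Only then press the red power key on the lamp's base fully down with the fingertips, let it spring back up and withdraw. Do not press the two white keys, and leave the stone, the tools and everything else on the desk where they are: nothing is picked up.

Things in the scene. Friction and masses are not known exactly. Their poses are not given: they have to be found in the camera images.
- lamp: Black desk lamp, fixed to the desk. Origin: on the desk, on the axis of its post; its -x side faces the robot. Base slab 22 mm high, from x -90 to +70 and y -55 to +215 mm of it. The post (radius 9 mm, socket radius 19 mm to 50 mm high) carries a gooseneck, at most 315 mm high, that ends at the shade. Keys in a row on the base at y +170 mm: red at x -55, white at x -8 and +34 mm.
- lamp_arm (a joint): Swivel of post, gooseneck and shade about the vertical post axis, rad, counter-clockwise from above; at q the shade's centre is at (-0.2 cos q, -0.2 sin q) m in the lamp's frame. Starts at 0.65 to 1.0 (shade off to the lamp's -y side); the stone asks for a smaller value, -0.35 to 0.35. Limits -0.7 and 1.5. Stiff: 1 to 2 N at the shade turns it, and it stays where it is left.
- lamp_head (a point): Centre of the underside of the black round lamp shade, 172 mm above the desk, 200 mm from the post axis. The shade has radius 56 mm with an upright side from 172 to 202 mm high, then narrows to a neck of radius 22 mm at 240 to 258 mm, where the gooseneck joins it from above.
- hollow (a point): Centre of the floor of the round hollow in the inkstone, 31 mm above the desk; the hollow is 77 mm across and 11 mm deep. It lies within about 15 mm of the circle on which the lamp shade's centre swings.
- inkstone: Yellow stone, 116 x 190 x 30 mm (long side along its y), 1.3 kg, loose on the slate slab (a black board 12 mm thick, 280 x 520 mm, in front of the lamp base). Origin: centre of its underside, below the hollow. Not to be moved.
- power_key_top (a point): Centre of the top of the red power key on the lamp's base: round, 27 mm across, top 30 mm above the desk, 8 mm proud of the base. The white keys' centres are 47 and 89 mm further along the lamp's +x.
- power_key (a joint): Travel of the red power key, m: 0 up, 0.005 fully down. A spring returns it; it starts to move at about 1.2 N and is fully down at 4 N.
- dim_key (a joint): Travel of the nearer white key (19 mm across, same height and travel as the red one). Not to be pressed.
- bright_key (a joint): Travel of the farther white key (as the other white one). Not to be pressed.
- gouge_a: Gouge with square pale wooden handle, 170 mm long, 14 mm thick, lying on the slate slab towards its left (+y) end, blade away from the robot. Origin: under the middle. Loose.
- gouge_b: The same, dark red handle.
- gouge_c: The same, brown handle.
- oilstone: Grey oilstone block 150 x 50 x 25 mm lying on the right (-y) end of the slab. Origin: centre of its underside. Loose.
- seal: Reddish seal stone, 26 x 26 x 56 mm, standing on the desk to the right of the lamp base. Origin: centre of its underside. Loose.
- brush_pot: Dark pot with brushes standing in it, 96 mm across, 235 mm high over the brushes, off to one side of the work. Origin: centre of its underside. Loose.
- water_dropper: Blue ceramic water dropper, about 90 mm long with its spout, 50 mm high, on the other side of the work. Origin: centre of its underside. Loose.

How it is judged:
By the outcome, as a careful person would: the job done as asked, in the order asked, and still so for the second after the job is handed in, with the robot touching nothing.
It also fails if it takes over 67 s, if anything falls off the work surface, if the arm or the gripper's body presses on something with over 40 N, if the wrist force passes 120 N, or if a joint passes its speed limit or range.

## Working session

There is one attempt and no reset: what is moved stays moved. The work goes in short steps, Python scripts to look and compute and a tool call to move; the robot and the scene stay as the last step left them, time stands still between calls to the robot, and variables do not carry over. Pictures are saved under pics/ and viewed, at most 10 in all, crops included, and the job is handed in when it is done.

Besides the shell and the picture viewer there is one more tool, called after ">>>" as a command line: name --argument value ..., lists and objects as JSON in quotes. drive_tool: Moves the arm, as the interface text tells. Its arguments: {"type":"object","properties":{"increments":{"type":"array","items":{"type":"object","properties":{"claw":{"type":"number"},"dx":{"type":"number"},"dy":{"type":"number"},"dz":{"type":"number"},"wx":{"type":"number"},"wy":{"type":"number"},"wz":{"type":"number"}}}},"newtons":{"type":"number"}},"required":["increments"]}

```bash
mkdir -p pics; ls; python3 - <<'E'
from station import *
import cv2, numpy as np
o=get_obs(); print({k:np.round(v,3).tolist() for k,v in o.items()})
for n in ["scene","top"]:
    p,d=read_camera(n); np.savez(f"{n}.npz",p=p,d=d); cv2.imwrite(f"pics/{n}.png",p[:,:,::-1])
    c=calibration(n); print(n,c)
print(calibration("wrist"))
E
```

```text
pics
{'t': 0.0, 'q': [1.236, 0.478, 0.022, 1.556, -0.012, 1.109, -0.083], 'joint_vel': [0.001, -0.0, 0.0, 0.0, 0.0, 0.001, 0.001], 'joint_torque': [-0.001, -59.645, 1.608, -28.12, 0.013, 0.009, -0.0], 'eef_pos': [0.152, -0.657, 0.234], 'tool_rot': [-0.001, 0.994, 0.113, -0.0], 'contact_force': [-0.279, -0.635, 0.314], 'torque': [-0.024, -0.065, 0.006], 'grasp_force': 0.0, 'gripper_width': 0.998}
scene {'intrinsics': array([[538.18295082,   0.        , 277.21743709],
       [  0.        , 538.18295082, 216.59038265],
       [  0.        ,   0.        ,   1.        ]]), 'R': array([[-0.54217042,  0.84026514, -0.00239413],
       [ 0.48094504,  0.3079848 , -0.82087589],
       [-0.68901604, -0.44620607, -0.5711016 ]]), 't': array([ 0.29531924, -0.1659996 ,  1.80262197])}
top {'intrinsics': array([[430.23885208,   0.        , 280.5651978 ],
       [  0.        , 430.23885208, 208.14837878],
       [  0.        ,   0.        ,   1.        ]]), 'R': array([[ 0.02387987, -0.99954534, -0.01840853],
       [-0.99027718, -0.02112621, -0.13749472],
       [ 0.13704331,  0.02151291, -0.99033142]]), 't': array([-0.01327703,  0.57908595,  1.30751988])}
{'intrinsics': array([[303.34498171,   0.        , 281.71458818],
       [  0.        , 303.34498171, 215.14294769],
       [  0.        ,   0.        ,   1.        ]]), 'mount': array([[-7.64562351e-04, -9.46882361e-01, -3.21579245e-01,
         8.31206280e-02],
       [ 9.99999516e-01, -5.24702050e-04, -8.32550200e-04,
        -5.78603769e-04],
       [ 6.19593809e-04, -3.21579726e-01,  9.46882303e-01,
        -1.39531715e-01],
       [ 0.00000000e+00,  0.00000000e+00,  0.00000000e+00,
         1.00000000e+00]])}
```

View pics/scene.png

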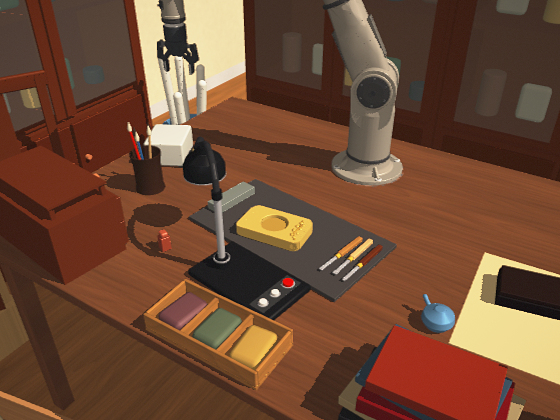

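View pics/top.png

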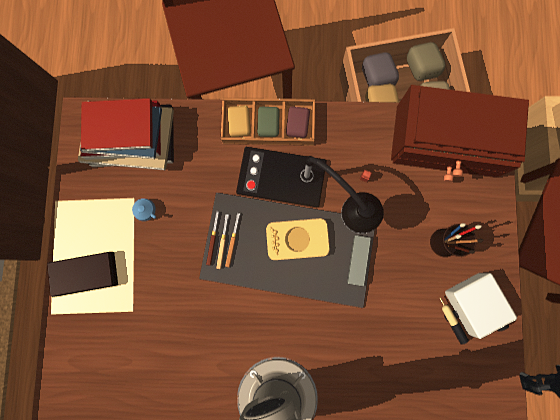

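The scene view shows the lamp shade at (204,165), stone at (275,227) and red key at (288,283). In the top view the shade is at (362,212), the post at (307,175), the hollow at (298,239), the red key at (251,185), and the white keys at (253,171) and (256,158).

```bash
cat > h.py <<'E'
from station import *
import cv2, numpy as np
def ray(n,px):
    c=calibration(n); K=c["intrinsics"]; R=c["R"]; t=c["t"]
    return R.T@np.linalg.inv(K)@np.array([px[0],px[1],1.]), -R.T@t
def onplane(n,px,z):
    d,o=ray(n,px); return o+d*(z-o[2])/d[2]
def cloud(n,D):
    c=calibration(n); K=c["intrinsics"]; v,u=np.mgrid[:420,:560]
    P=np.stack([(u-K[0,2])/K[0,0]*D,(v-K[1,2])/K[1,1]*D,D],-1)
    return (P-c["t"])@c["R"]
def blob(m,box):
    x0,y0,x1,y1=box; k=np.zeros_like(m); k[y0:y1,x0:x1]=m[y0:y1,x0:x1]
    n,l,s,c=cv2.connectedComponentsWithStats(k.astype(np.uint8)); i=1+s[1:,4].argmax(); return c[i],s[i,4],l==i
def circ(P):
    A=np.c_[2*P[:,:2],np.ones(len(P))]; s=np.linalg.lstsq(A,(P[:,:2]**2).sum(1),rcond=None)[0]
    return s[:2],np.sqrt(s[2]+s[:2]@s[:2])
def lamp_head(n,D):
    C=cloud(n,D); return C
E
python3 - <<'E'
from h import *
for n,bk,bs in [("top",(240,145,265,200),(260,210,335,265)),("scene",(250,270,305,312),(230,195,320,255))]:
    f=np.load(n+".npz"); p,D=f["p"].astype(int),f["d"]; C=cloud(n,D)
    r,g,b=p[...,0],p[...,1],p[...,2]
    c,a,_=blob((r>150)&(g<80)&(b<80),bk); print(n,"red",c,a,onplane(n,c,.030).round(4))
    w=(r>140)&(g>140)&(b>110)
    k,l,s,cc=cv2.connectedComponentsWithStats(np.pad(w[bk[1]:bk[3],bk[0]:bk[2]],0).astype(np.uint8))
    for i in range(1,k):
        if s[i,4]>8: print(" white",s[i,4],onplane(n,cc[i]+[bk[0],bk[1]],.030).round(4))
    c,a,m=blob((r>120)&(g>90)&(b<130)&(r-b>50),bs); P=C[m]; print(" stone",a,P.mean(0).round(4),np.percentile(P[:,2],[5,25,50,75,95]).round(4))
    q=P[np.abs(P[:,2]-.031)<.004]; q=q[np.hypot(*(q[:,:2]-np.median(q[:,:2],0)).T)<.06]; print(" hollow floor",len(q),q.mean(0).round(4))
    t=P[np.abs(P[:,2]-.042)<.003]; rc=cv2.minAreaRect(t[:,:2].astype(np.float32)*1000); print(" stone top rect",rc)
    m=(D>0)&(C[...,2]>.10)&(C[...,2]<.40)&(C[...,0]>.3)&(C[...,0]<.85)&(C[...,1]<.15)&(C[...,1]>-.32)
    print(" lampcount",m.sum()); Q=C[m]
    for z0,z1 in [(.165,.205),(.205,.24),(.24,.26),(.26,.3),(.3,.34)]:
        s=Q[(Q[:,2]>z0)&(Q[:,2]<z1)]; print("  ",z0,len(s),s.mean(0).round(3),s.min(0).round(3),s.max(0).round(3))
    # post
    if n=="scene":
        m=(D>0)&(C[...,2]>.06)&(C[...,2]<.17)&(C[...,0]>.5)&(C[...,0]<.85)&(np.abs(C[...,1])<.12); Q=C[m]
        for z in (.07,.1,.13,.16): s=Q[np.abs(Q[:,2]-z)<.01]; print("  post",z,len(s),s.mean(0).round(4),s.std(0).round(4))
E
```

```text
top red [251.09090909 184.36363636] 44 [0.655  0.0957 0.03  ]
 white 36 [0.7418 0.0846 0.03  ]
 white 39 [0.7006 0.091  0.03  ]
 white 9 [0.6466 0.1081 0.03  ]
 stone 2271 [ 0.4841 -0.0543  0.0451] [0.0289 0.0371 0.041  0.0434 0.0466]
 hollow floor 366 [ 0.484  -0.0555  0.0316]
 stone top rect ((483.4451904296875, -53.59870147705078), (116.00054168701172, 189.0354461669922), 5.950832843780518)
 lampcount 1834
   0.165 143 [ 0.551 -0.187  0.191] [ 0.495 -0.285  0.168] [ 0.682 -0.07   0.205]
   0.205 913 [ 0.546 -0.221  0.225] [ 0.496 -0.281  0.205] [ 0.679 -0.068  0.24 ]
   0.24 210 [ 0.572 -0.198  0.252] [ 0.525 -0.257  0.24 ] [ 0.695 -0.067  0.26 ]
   0.26 270 [ 0.589 -0.184  0.279] [ 0.53  -0.248  0.26 ] [ 0.684 -0.077  0.3  ]
   0.3 268 [ 0.627 -0.14   0.309] [ 0.585 -0.188  0.3  ] [ 0.669 -0.093  0.318]
scene red [287.7012987  281.71428571] 77 [0.6556 0.1015 0.03  ]
 white 12 [0.6642 0.114  0.03  ]
 white 61 [0.7036 0.0967 0.03  ]
 white 64 [0.745  0.0907 0.03  ]
 stone 2343 [ 0.4993 -0.0377  0.0415] [0.0176 0.0325 0.0409 0.0434 0.046 ]
 hollow floor 314 [ 0.4872 -0.0535  0.0321]
 stone top rect ((483.8213195800781, -48.48576354980469), (122.607666015625, 189.6471710205078), 5.464211940765381)
 lampcount 1913
   0.165 497 [ 0.607 -0.172  0.189] [ 0.518 -0.263  0.166] [ 0.694 -0.064  0.205]
   0.205 709 [ 0.593 -0.187  0.223] [ 0.509 -0.268  0.205] [ 0.698 -0.061  0.24 ]
   0.24 198 [ 0.621 -0.153  0.249] [ 0.53  -0.246  0.24 ] [ 0.696 -0.061  0.26 ]
   0.26 191 [ 0.654 -0.111  0.279] [ 0.543 -0.243  0.26 ] [ 0.689 -0.072  0.3  ]
   0.3 157 [ 0.641 -0.125  0.309] [ 0.591 -0.181  0.3  ] [ 0.671 -0.091  0.317]
  post 0.07 45 [ 0.6883 -0.0711  0.0703] [0.0037 0.0044 0.0058]
  post 0.1 49 [ 0.6878 -0.0714  0.0993] [0.0042 0.0043 0.0059]
  post 0.13 49 [ 0.688  -0.0711  0.1297] [0.0035 0.0046 0.0057]
  post 0.16 57 [ 0.6882 -0.071   0.1599] [0.0035 0.0048 0.0059]
```

```bash
cat >> h.py <<'E'
from scipy.optimize import least_squares
def shade(n,D,c0,rm=.07):
    C=cloud(n,D); P=C[(D>0)&(C[...,2]>.17)&(C[...,2]<.238)&(np.hypot(C[...,0]-c0[0],C[...,1]-c0[1])<rm)]
    f=lambda c: np.hypot(P[:,0]-c[0],P[:,1]-c[1])-np.interp(P[:,2],[.202,.24],[.056,.022])
    s=least_squares(f,c0,loss="soft_l1",f_scale=.003); return s.x,len(P),np.median(np.abs(f(s.x)))
E
python3 - <<'E'
import station; print([k for k in dir(station) if k[0]!="_"]); print(getattr(station,"finger_overhang",None))
from h import *
for n in ("top","scene"):
    D=np.load(n+".npz")["d"]; print(n,shade(n,D,[.55,-.222]))
    C=cloud(n,D); 
    m=(D>0)&(C[...,2]>.26)&(C[...,2]<.33)&(C[...,0]>.5)&(C[...,0]<.72)&(C[...,1]<-.05)&(C[...,1]>-.3); Q=C[m]; v=np.linalg.svd(Q[:,:2]-Q[:,:2].mean(0))[2][0]; print(" neck dir deg",np.degrees(np.arctan2(v[1],v[0])),Q.mean(0).round(4))
    m=(D>0)&(C[...,2]>.08)&(C[...,0]>.3)&(C[...,0]<.95)&(C[...,1]<-.1)&(C[...,1]>-.6); Q=C[m]
    Q=Q[np.hypot(Q[:,0]-.55,Q[:,1]+.222)>.075]
    G={}
    for p in Q: k=(round(p[0]//.05*.05,2),round(p[1]//.05*.05,2)); G[k]=max(G.get(k,0),p[2])
    print({k:round(float(v),2) for k,v in sorted(G.items())})
D=np.load("scene.npz")["d"]; C=cloud("scene",D); P=C[(D>0)&(C[...,2]>.06)&(C[...,2]<.2)&(np.hypot(C[...,0]-.687,C[...,1]+.075)<.03)]
f=lambda c: np.hypot(P[:,0]-c[0],P[:,1]-c[1])-.009
s=least_squares(f,[.685,-.077],loss="soft_l1",f_scale=.002);print("post",s.x,len(P),np.median(abs(s.fun)))
D=np.load("top.npz")["d"]; C=cloud("top",D)
for lo,hi in((.04,.06),(.06,.3)):
  P=C[(D>0)&(C[...,2]>lo)&(C[...,2]<hi)&(np.hypot(C[...,0]-.687,C[...,1]+.077)<.03)];print("top socket",len(P),P.mean(0),P.min(0),P.max(0))
E
```

```text
['PlanningError', 'calibration', 'finger_overhang', 'get_obs', 'hand_in', 'read_camera']
0.025
top (array([ 0.54883983, -0.22756476]), 964, np.float64(0.0054589363061709265))
 neck dir deg -131.3214644598348 [ 0.6079 -0.162   0.2939]
{(np.float64(0.3), np.float64(-0.6)): 0.1, (np.float64(0.3), np.float64(-0.55)): 0.1, (np.float64(0.35), np.float64(-0.6)): 0.1, (np.float64(0.35), np.float64(-0.55)): 0.09, (np.float64(0.4), np.float64(-0.55)): 0.2, (np.float64(0.4), np.float64(-0.5)): 0.13, (np.float64(0.45), np.float64(-0.6)): 0.2, (np.float64(0.45), np.float64(-0.55)): 0.21, (np.float64(0.45), np.float64(-0.5)): 0.23, (np.float64(0.5), np.float64(-0.6)): 0.13, (np.float64(0.5), np.float64(-0.55)): 0.24, (np.float64(0.5), np.float64(-0.5)): 0.21, (np.float64(0.55), np.float64(-0.2)): 0.31, (np.float64(0.6), np.float64(-0.2)): 0.32, (np.float64(0.6), np.float64(-0.15)): 0.32, (np.float64(0.65), np.float64(-0.55)): 0.15, (np.float64(0.65), np.float64(-0.15)): 0.32, (np.float64(0.7), np.float64(-0.6)): 0.21, (np.float64(0.7), np.float64(-0.55)): 0.21, (np.float64(0.7), np.float64(-0.5)):
[... 2736 characters left out ...]
oat64(0.85), np.float64(-0.55)): 0.21, (np.float64(0.85), np.float64(-0.5)): 0.21, (np.float64(0.85), np.float64(-0.45)): 0.21, (np.float64(0.85), np.float64(-0.4)): 0.21, (np.float64(0.9), np.float64(-0.6)): 0.17, (np.float64(0.9), np.float64(-0.55)): 0.17, (np.float64(0.9), np.float64(-0.5)): 0.21, (np.float64(0.9), np.float64(-0.45)): 0.21, (np.float64(0.9), np.float64(-0.4)): 0.21}
post [ 0.68254905 -0.07543117] 351 0.00107444690395332
top socket 88 [ 0.67875138 -0.07784522  0.05038184] [ 0.66129563 -0.09687484  0.0435366 ] [ 0.70118738 -0.0589252   0.05972424]
top socket 173 [ 0.67658329 -0.07990192  0.21382701] [ 0.66127314 -0.1011999   0.0626652 ] [ 0.69537006 -0.06718772  0.29912668]
```

>>> drive_tool --increments '[{"dz":-0.045},{"dz":-0.045},{"dx":0.043,"dy":-0.0153},{"dx":0.043,"dy":-0.0153},{"dx":0.043,"dy":-0.0153},{"dx":0.043,"dy":-0.0153},{"dx":0.043,"dy":-0.0153},{"dx":0.043,"dy":-0.0153},{"dx":0.043,"dy":-0.0153},{"dx":0.043,"dy":-0.0153},{"dx":0.043,"dy":-0.0153},{"dx":0.043,"dy":-0.0153},{"dx":0.043,"dy":-0.0153},{"dx":0.042,"dy":-0.0153},{"wz":-6},{"wz":-6},{}]'

```text
schema error: expected keys claw, dx, dy, dz, wx, wy, wz
```

>>> drive_tool --increments '[{"claw":0.085,"dx":0,"dy":0,"dz":-0.045,"wx":0,"wy":0,"wz":0},{"claw":0.085,"dx":0,"dy":0,"dz":-0.045,"wx":0,"wy":0,"wz":0},{"claw":0.085,"dx":0.043,"dy":-0.0153,"dz":0,"wx":0,"wy":0,"wz":0},{"claw":0.085,"dx":0.043,"dy":-0.0153,"dz":0,"wx":0,"wy":0,"wz":0},{"claw":0.085,"dx":0.043,"dy":-0.0153,"dz":0,"wx":0,"wy":0,"wz":0},{"claw":0.085,"dx":0.043,"dy":-0.0153,"dz":0,"wx":0,"wy":0,"wz":0},{"claw":0.085,"dx":0.043,"dy":-0.0153,"dz":0,"wx":0,"wy":0,"wz":0},{"claw":0.085,"dx":0.043,"dy":-0.0153,"dz":0,"wx":0,"wy":0,"wz":0},{"claw":0.085,"dx":0.043,"dy":-0.0153,"dz":0,"wx":0,"wy":0,"wz":0},{"claw":0.085,"dx":0.043,"dy":-0.0153,"dz":0,"wx":0,"wy":0,"wz":0},{"claw":0.085,"dx":0.043,"dy":-0.0153,"dz":0,"wx":0,"wy":0,"wz":0},{"claw":0.085,"dx":0.043,"dy":-0.0153,"dz":0,"wx":0,"wy":0,"wz":0},{"claw":0.085,"dx":0.043,"dy":-0.0153,"dz":0,"wx":0,"wy":0,"wz":0},{"claw":0.085,"dx":0.042,"dy":-0.0153,"dz":0,"wx":0,"wy":0,"wz":0},{"claw":0.085,"dx":0,"dy":0,"dz":0,"wx":0,"wy":0,"wz":-6},{"claw":0.085,"dx":0,"dy":0,"dz":0,"wx":0,"wy":0,"wz":-6},{"claw":0.085,"dx":0,"dy":0,"dz":0,"wx":0,"wy":0,"wz":0}]'

```text
t: 2.22
eef_pos: [0.6121, -0.363, 0.3245]
tool_rot: [-0.0, 0.976, 0.216, -0.0]
contact_force: [-0.1, 0.7, -0.3]
gripper_width: 0.994
grasp_force: 0.0
```

>>> drive_tool --increments '[{"claw":0.085,"dx":0,"dy":0,"dz":0.045,"wx":0,"wy":0,"wz":0},{"claw":0.085,"dx":0,"dy":0,"dz":0.045,"wx":0,"wy":0,"wz":0},{"claw":0.085,"dx":0,"dy":0,"dz":0.045,"wx":0,"wy":0,"wz":0},{"claw":0.085,"dx":0,"dy":0,"dz":0,"wx":0,"wy":0,"wz":0}]'

```text
t: 2.72
eef_pos: [0.6096, -0.362, 0.1858]
tool_rot: [-0.003, 0.977, 0.215, -0.003]
contact_force: [-0.5, 1.1, -0.0]
gripper_width: 0.993
grasp_force: 0.0
```

```bash
python3 - <<'E'
from h import *
a,da=read_camera("scene"); b,_=read_camera("top")
A=cv2.resize(a[60:300,60:360],None,fx=1.6,fy=1.6); B=cv2.resize(b[90:330,250:500],None,fx=1.6,fy=1.6)
cv2.imwrite("pics/s2.png",np.hstack([A,B])[:,:600*2][:,:,::-1][:,:800] if False else cv2.resize(np.hstack([A,B]),(800,350))[:,:,::-1])
E
```

```text
(no output)
```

View pics/s2.png

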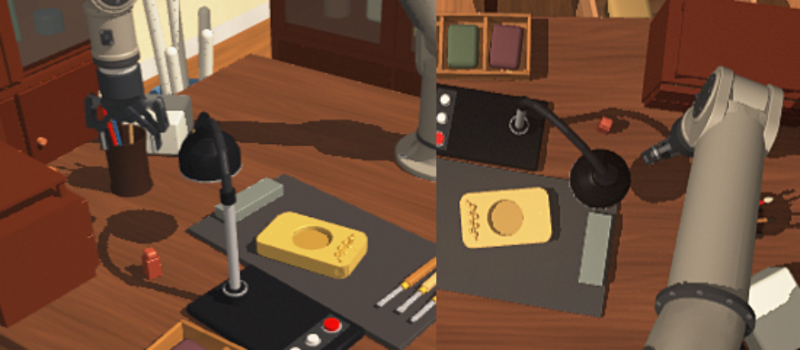

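```bash
cat > arc.py <<'E'
import numpy as np
def rows(tcp,yaw,ph0,ph1,u1,n,off=.113,p=(.683,-.077)):
    # yaw: tool x world angle deg; push dir = yaw+90
    p=np.array(p); u0=yaw+90; pos=np.array(tcp[:2]); y=yaw
    for i in range(1,n+1):
        ph=np.radians(ph0+(ph1-ph0)*i/n); u=u0+(u1-u0)*i/n; ur=np.radians(u)
        T=p+.2*np.array([np.cos(ph),np.sin(ph)])-off*np.array([np.cos(ur),np.sin(ur)])
        d=T-pos; a=np.radians(y); X=np.array([np.cos(a),np.sin(a)]); Y=np.array([np.sin(a),-np.cos(a)])
        print("dx %.4f dy %.4f wz %.2f  T %s"%(d@X,d@Y,-(u-90-y),T.round(3))); pos=T; y=u-90
E
python3 -c "
from arc import *
rows((.6096,-.362),24.8,227.2,227.2,114.8,1)
import numpy as np
rows((.683+.2*np.cos(np.radians(227.2))-.113*np.cos(np.radians(114.8)),-.077+.2*np.sin(np.radians(227.2))-.113*np.sin(np.radians(114.8))),24.8,227.2,184,95,16)"
```

```text
dx 0.0013 dy -0.0387 wz 0.00  T [ 0.595 -0.326]
dx -0.0058 dy -0.0088 wz 1.24  T [ 0.586 -0.321]
dx -0.0056 dy -0.0089 wz 1.24  T [ 0.577 -0.315]
dx -0.0054 dy -0.0090 wz 1.24  T [ 0.568 -0.309]
dx -0.0051 dy -0.0091 wz 1.24  T [ 0.56  -0.302]
dx -0.0049 dy -0.0091 wz 1.24  T [ 0.553 -0.295]
dx -0.0047 dy -0.0092 wz 1.24  T [ 0.545 -0.288]
dx -0.0044 dy -0.0092 wz 1.24  T [ 0.538 -0.28 ]
dx -0.0042 dy -0.0093 wz 1.24  T [ 0.532 -0.273]
dx -0.0040 dy -0.0093 wz 1.24  T [ 0.525 -0.265]
dx -0.0037 dy -0.0094 wz 1.24  T [ 0.52  -0.256]
dx -0.0035 dy -0.0094 wz 1.24  T [ 0.514 -0.248]
dx -0.0033 dy -0.0094 wz 1.24  T [ 0.509 -0.239]
dx -0.0030 dy -0.0094 wz 1.24  T [ 0.505 -0.231]
dx -0.0028 dy -0.0094 wz 1.24  T [ 0.5   -0.222]
dx -0.0025 dy -0.0094 wz 1.24  T [ 0.497 -0.213]
dx -0.0023 dy -0.0094 wz 1.24  T [ 0.493 -0.204]
```

>>> drive_tool --increments '[{"claw":0.085,"dx":0,"dy":-0.012,"dz":0,"wx":0,"wy":0,"wz":0},{"claw":0.085,"dx":0,"dy":-0.012,"dz":0,"wx":0,"wy":0,"wz":0},{"claw":0.085,"dx":0,"dy":0,"dz":0,"wx":0,"wy":0,"wz":0}]'

```text
t: 3.2
eef_pos: [0.6025, -0.3396, 0.1914]
tool_rot: [0.0, 0.976, 0.217, 0.001]
contact_force: [-0.1, 0.5, -0.8]
gripper_width: 0.996
grasp_force: 0.0
```

Now into contact and the first half of the arc.

>>> drive_tool --increments '[{"claw":0.085,"dx":0,"dy":-0.007,"dz":0,"wx":0,"wy":0,"wz":0},{"claw":0.085,"dx":0,"dy":-0.007,"dz":0,"wx":0,"wy":0,"wz":0},{"claw":0.085,"dx":-0.0058,"dy":-0.0088,"dz":0,"wx":0,"wy":0,"wz":1.24},{"claw":0.085,"dx":-0.0056,"dy":-0.0089,"dz":0,"wx":0,"wy":0,"wz":1.24},{"claw":0.085,"dx":-0.0054,"dy":-0.009,"dz":0,"wx":0,"wy":0,"wz":1.24},{"claw":0.085,"dx":0,"dy":0,"dz":0,"wx":0,"wy":0,"wz":0}]'

```text
t: 3.95
eef_pos: [0.5695, -0.3099, 0.1902]
tool_rot: [-0.0, 0.983, 0.185, -0.0]
contact_force: [-0.3, -0.0, 0.1]
gripper_width: 0.998
grasp_force: 0.0
```

```bash
python3 - <<'E'
from h import *
print(get_obs()["contact_force"])
a,da=read_camera("scene"); b,db=read_camera("top")
print(shade("scene",da,[.535,-.21],.068),shade("top",db,[.535,-.21],.068))
A=cv2.resize(a[100:260,100:300],None,fx=2,fy=2); B=cv2.resize(b[130:290,300:500],None,fx=2,fy=2)
cv2.imwrite("pics/s3.png",np.hstack([A,B])[:,:,::-1])
E
```

```text
[-0.33188467 -0.0392748   0.14210592]
(array([ 0.53413029, -0.20385784]), 1033, np.float64(0.00412150856444134)) (array([ 0.52910715, -0.20776671]), 927, np.float64(0.005485748178707971))
```

View pics/s3.png

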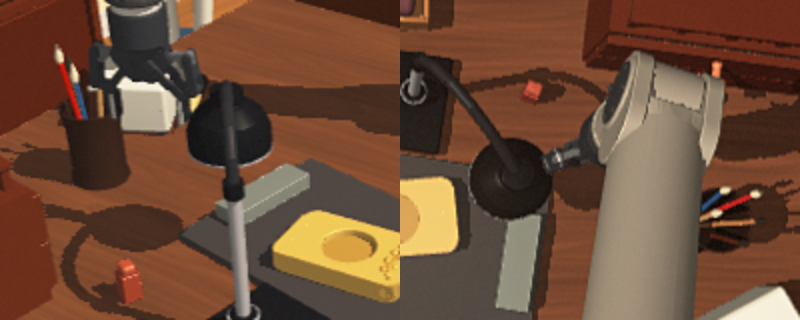

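The finger back touches the shade (right panel: shade (510,178), finger (560,160)), and the shade has turned about 8° as planned. I'll carry on along the arc.

>>> drive_tool --increments '[{"claw":0.085,"dx":-0.0051,"dy":-0.0091,"dz":0,"wx":0,"wy":0,"wz":1.24},{"claw":0.085,"dx":-0.0049,"dy":-0.0091,"dz":0,"wx":0,"wy":0,"wz":1.24},{"claw":0.085,"dx":-0.0047,"dy":-0.0092,"dz":0,"wx":0,"wy":0,"wz":1.24},{"claw":0.085,"dx":-0.0044,"dy":-0.0092,"dz":0,"wx":0,"wy":0,"wz":1.24},{"claw":0.085,"dx":-0.0042,"dy":-0.0093,"dz":0,"wx":0,"wy":0,"wz":1.24},{"claw":0.085,"dx":-0.004,"dy":-0.0093,"dz":0,"wx":0,"wy":0,"wz":1.24},{"claw":0.085,"dx":-0.0037,"dy":-0.0094,"dz":0,"wx":0,"wy":0,"wz":1.24},{"claw":0.085,"dx":-0.0035,"dy":-0.0094,"dz":0,"wx":0,"wy":0,"wz":1.24},{"claw":0.085,"dx":-0.0033,"dy":-0.0094,"dz":0,"wx":0,"wy":0,"wz":1.24},{"claw":0.085,"dx":-0.003,"dy":-0.0094,"dz":0,"wx":0,"wy":0,"wz":1.24},{"claw":0.085,"dx":-0.0028,"dy":-0.0094,"dz":0,"wx":0,"wy":0,"wz":1.24},{"claw":0.085,"dx":-0.0025,"dy":-0.0094,"dz":0,"wx":0,"wy":0,"wz":1.24},{"claw":0.085,"dx":0,"dy":0,"dz":0,"wx":0,"wy":0,"wz":0}]'

```text
t: 5.68
eef_pos: [0.4983, -0.2139, 0.1901]
tool_rot: [-0.0, 0.998, 0.056, 0.0]
contact_force: [-0.0, 0.0, 0.3]
gripper_width: 0.994
grasp_force: 0.0
```

```bash
python3 - <<'E'
from h import *
a,da=read_camera("scene"); b,db=read_camera("top")
for n,D in(("scene",da),("top",db)):
    c=shade(n,D,[.485,-.10],.07); c=shade(n,D,c[0],.066); r=c[0]-[.683,-.077]; print(n,c,np.hypot(*r),np.degrees(np.arctan2(-r[1],-r[0])))
B=cv2.resize(b[130:290,230:430],None,fx=3,fy=3); A=cv2.resize(b[0:1,0:1],None,fx=1,fy=1)
cv2.imwrite("pics/s4.png",B[:,:,::-1])
E
```

```text
scene (array([ 0.4880902 , -0.10116927]), 1235, np.float64(0.004075699988889028)) 0.19640260216675257 7.068727115396942
top (array([ 0.48341004, -0.10471419]), 903, np.float64(0.0053371580954166865)) 0.20150490809906652 7.9052945889477915
```

View pics/s4.png

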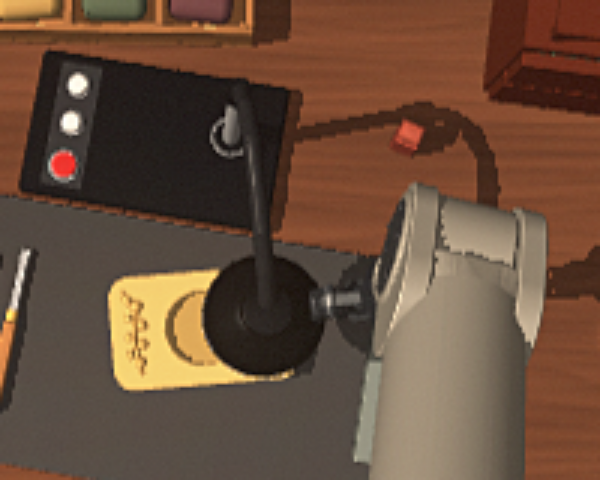

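The top view shows the shade covering the right half of the hollow: shade at (262,315), hollow rim around (205,328), finger contact at (320,302). I'll measure the shade outline precisely in the top view.

```bash
cat >> h.py <<'E'
def sil(D,guess):
    C=cloud("top",D); m=((D>0)&(C[...,2]>.13)).astype(np.uint8)
    ctr=max(cv2.findContours(m,cv2.RETR_EXTERNAL,cv2.CHAIN_APPROX_NONE)[0],key=lambda c:-abs(c[:,0,0].mean()-300)+0*len(c)) if False else np.vstack([c for c in cv2.findContours(m,cv2.RETR_EXTERNAL,cv2.CHAIN_APPROX_NONE)[0]])
    W=np.array([onplane("top",p[0],.19)[:2] for p in ctr if 250<p[0][0]<450 and 150<p[0][1]<290])
    f=lambda c,Q: np.hypot(Q[:,0]-c[0],Q[:,1]-c[1])-.056
    c=np.array(guess)
    for tol in(.02,.008,.005):
        Q=W[np.abs(f(c,W))<tol]; c=least_squares(f,c,args=(Q,),loss="soft_l1",f_scale=.002).x
    return c,len(Q),np.abs(f(c,Q)).mean()
E
python3 - <<'E'
from h import *
D=np.load("top.npz")["d"]; print("initial",sil(D,[.547,-.225]))
p=np.load("top.npz")["p"]; hsv=cv2.cvtColor(p,cv2.COLOR_RGB2HSV)
sub=p[218:262,265:332]
# hollow: darker region inside stone
g=p[...,0].astype(int); C=cloud("top",D)
inside=np.zeros(g.shape,bool); inside[222:258,280:320]=True
c,a,m=None,None,None
best=blob((g<215)&inside,(280,222,320,258)); print("R pct",np.percentile(g[inside],[10,30,50,70,90]),best[:2],onplane("top",best[0],.036))
d2=read_camera("top")[1]; print("now",sil(d2,[.484,-.104]))
E
```

```text
initial (array([ 0.55118948, -0.22845034]), 114, np.float64(0.0012811948858179))
R pct [224. 227. 247. 247. 250.] (array([289.5483871 , 239.22580645]), np.int32(93)) [ 0.48286853 -0.03034677  0.036     ]
now (array([ 0.48600564, -0.10647487]), 104, np.float64(0.0008691829503252627))
```

```bash
python3 - <<'E'
from h import *
p=np.load("top.npz")["p"]; g=p[...,0].astype(int)
m=(g<238)&(p[...,0]>p[...,2]+40)
m=cv2.morphologyEx(m.astype(np.uint8),cv2.MORPH_OPEN,np.ones((3,3)))
b=blob(m>0,(282,222,318,258)); print(b[:2]); ct=cv2.findContours(b[2].astype(np.uint8),0,1)[0][0]
print(cv2.fitEllipse(ct),cv2.boundingRect(ct)); e=cv2.fitEllipse(ct)[0]
for q in (b[0],e):
  h=onplane("top",q,.042)[:2]; print(h, "ang",np.degrees(np.arctan2(-(h[1]+.079),-(h[0]-.6842))),np.hypot(*(h-[.6842,-.079])))
E
```

```text
(array([296.98969072, 238.99793814]), np.int32(485))
((296.8614501953125, 238.9859161376953), (23.738719940185547, 24.64876937866211), 165.01283264160156) (285, 227, 25, 25)
[ 0.48369903 -0.05333761] ang -7.2937080982563005 0.20213657921145634
[ 0.48372722 -0.05294048] ang -7.406366442870829 0.20215942787256366
```

```bash
python3 -c "
from arc import *
rows((.4983,-.2139),6.4,187.9,175.9,88,5,off=.108,p=(.6842,-.079))"
```

```text
dx -0.0034 dy -0.0085 wz 1.68  T [ 0.494 -0.206]
dx -0.0031 dy -0.0084 wz 1.68  T [ 0.49  -0.198]
dx -0.0030 dy -0.0084 wz 1.68  T [ 0.487 -0.189]
dx -0.0029 dy -0.0084 wz 1.68  T [ 0.484 -0.181]
dx -0.0028 dy -0.0084 wz 1.68  T [ 0.481 -0.173]
```

>>> drive_tool --increments '[{"claw":0.085,"dx":-0.0034,"dy":-0.0085,"dz":0,"wx":0,"wy":0,"wz":1.68},{"claw":0.085,"dx":-0.0031,"dy":-0.0084,"dz":0,"wx":0,"wy":0,"wz":1.68},{"claw":0.085,"dx":-0.003,"dy":-0.0084,"dz":0,"wx":0,"wy":0,"wz":1.68},{"claw":0.085,"dx":-0.0029,"dy":-0.0084,"dz":0,"wx":0,"wy":0,"wz":1.68},{"claw":0.085,"dx":-0.0028,"dy":-0.0084,"dz":0,"wx":0,"wy":0,"wz":1.68},{"claw":0.085,"dx":0,"dy":0,"dz":0,"wx":0,"wy":0,"wz":0}]'

```text
t: 6.58
eef_pos: [0.4809, -0.1738, 0.1901]
tool_rot: [-0.0, 1.0, -0.017, 0.0]
contact_force: [0.3, -0.1, 0.4]
gripper_width: 0.994
grasp_force: 0.0
```

```bash
python3 - <<'E'
from h import *
o=get_obs(); print(o["eef_pos"],o["contact_force"])
for i in range(2):
  d2=read_camera("top")[1]; c=sil(d2,[.485,-.066]); print("now",c,np.degrees(np.arctan2(-(c[0][1]+.079),-(c[0][0]-.6842))))
E
```

```text
[ 0.48089393 -0.17381602  0.19012477] [ 0.30581725 -0.06784431  0.43515611]
now (array([ 0.48453447, -0.06624619]), 106, np.float64(0.000932341688524075)) -3.6548525198460573
now (array([ 0.48455412, -0.06630146]), 105, np.float64(0.0009299676759847249)) -3.6394143792189415
```

>>> drive_tool --increments '[{"claw":0.085,"dx":0,"dy":-0.005,"dz":0,"wx":0,"wy":0,"wz":0},{"claw":0.085,"dx":0,"dy":-0.005,"dz":0,"wx":0,"wy":0,"wz":0},{"claw":0.085,"dx":0,"dy":-0.002,"dz":0,"wx":0,"wy":0,"wz":0},{"claw":0.085,"dx":0,"dy":0,"dz":0,"wx":0,"wy":0,"wz":0}]'

```text
t: 7.18
eef_pos: [0.4813, -0.1618, 0.1901]
tool_rot: [-0.0, 1.0, -0.017, 0.0]
contact_force: [0.6, -0.6, -0.4]
gripper_width: 0.998
grasp_force: 0.0
```

```bash
python3 - <<'E'
from h import *
o=get_obs(); print(o["eef_pos"],o["contact_force"])
for i in range(2):
  d2=read_camera("top")[1]; c=sil(d2,[.485,-.055]); print("now",c,np.degrees(np.arctan2(-(c[0][1]+.079),-(c[0][0]-.6842))))
E
```

```text
[ 0.48131794 -0.16177351  0.19013291] [ 0.64039228 -0.59659843 -0.43726454]
now (array([ 0.48557926, -0.05543834]), 103, np.float64(0.0008464269165548501)) -6.765176090022634
now (array([ 0.48561464, -0.05538915]), 104, np.float64(0.0008815571466284877)) -6.780363900093736
```

>>> drive_tool --increments '[{"claw":0.085,"dx":0,"dy":-0.002,"dz":0,"wx":0,"wy":0,"wz":0},{"claw":0.085,"dx":0,"dy":0,"dz":0,"wx":0,"wy":0,"wz":0},{"claw":0.085,"dx":0,"dy":0.01,"dz":0,"wx":0,"wy":0,"wz":0},{"claw":0.085,"dx":0,"dy":0.03,"dz":0,"wx":0,"wy":0,"wz":0},{"claw":0.085,"dx":0,"dy":0.04,"dz":0,"wx":0,"wy":0,"wz":0},{"claw":0.085,"dx":0,"dy":0,"dz":0,"wx":0,"wy":0,"wz":0}]'

```text
t: 8.02
eef_pos: [0.4776, -0.2443, 0.1901]
tool_rot: [0.001, 1.0, -0.021, 0.0]
contact_force: [0.2, 0.0, 0.1]
gripper_width: 0.998
grasp_force: 0.0
```

```bash
python3 - <<'E'
from h import *
o=get_obs(); print(o["eef_pos"],o["contact_force"])
b,d2=read_camera("top"); c=sil(d2,[.485,-.055]); print("now",c,np.degrees(np.arctan2(-(c[0][1]+.079),-(c[0][0]-.6842))))
a,d=read_camera("scene"); print(shade("scene",d,[.486,-.053],.066))
cv2.imwrite("pics/s5.png",np.hstack([cv2.resize(a[120:320,150:350],(400,400)),cv2.resize(b[150:290,230:370],(400,400))])[:,:,::-1])
E
```

```text
[ 0.47755936 -0.24433124  0.19006798] [0.20432219 0.01484118 0.13736142]
now (array([ 0.48585197, -0.05354025]), 113, np.float64(0.0008357797761186371)) -7.314432602024262
(array([ 0.48756388, -0.0480569 ]), 1205, np.float64(0.0037740825476843577))
```

View pics/s5.png

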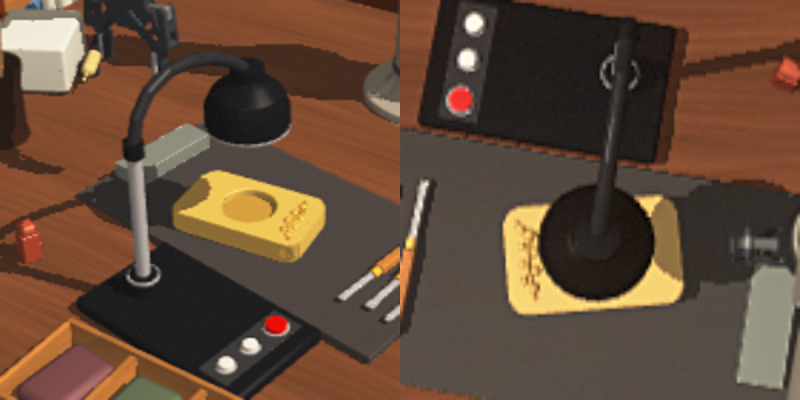

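Shade (right panel (597,241)) sits centred over the stone in both views. Now up, over the lamp, to the key, closing the fingers.

>>> drive_tool --increments '[{"claw":0.085,"dx":0,"dy":0,"dz":-0.058,"wx":0,"wy":0,"wz":0},{"claw":0.085,"dx":0,"dy":0,"dz":-0.058,"wx":0,"wy":0,"wz":0},{"claw":0.085,"dx":0,"dy":0,"dz":-0.058,"wx":0,"wy":0,"wz":0},{"claw":0,"dx":0,"dy":0,"dz":-0.058,"wx":0,"wy":0,"wz":0},{"claw":0,"dx":0,"dy":0,"dz":0,"wx":0,"wy":0,"wz":0},{"claw":0,"dx":0.0204,"dy":-0.0437,"dz":0,"wx":0,"wy":0,"wz":0},{"claw":0,"dx":0.0204,"dy":-0.0437,"dz":0,"wx":0,"wy":0,"wz":0},{"claw":0,"dx":0.0204,"dy":-0.0437,"dz":0,"wx":0,"wy":0,"wz":0},{"claw":0,"dx":0.0204,"dy":-0.0437,"dz":0,"wx":0,"wy":0,"wz":0},{"claw":0,"dx":0.0204,"dy":-0.0437,"dz":0,"wx":0,"wy":0,"wz":0},{"claw":0,"dx":0.0204,"dy":-0.0437,"dz":0,"wx":0,"wy":0,"wz":0},{"claw":0,"dx":0.0204,"dy":-0.0437,"dz":0,"wx":0,"wy":0,"wz":0},{"claw":0,"dx":0.0204,"dy":-0.0437,"dz":0,"wx":0,"wy":0,"wz":0},{"claw":0,"dx":0,"dy":0,"dz":0,"wx":0,"wy":0,"wz":0}]'

```text
t: 9.88
eef_pos: [0.6531, 0.1098, 0.4196]
tool_rot: [-0.001, 1.0, -0.013, -0.002]
contact_force: [-0.2, 0.1, 0.6]
gripper_width: 0.002
grasp_force: 0.0
```

>>> drive_tool --increments '[{"claw":0,"dx":0,"dy":0.011,"dz":0.05,"wx":0,"wy":0,"wz":0},{"claw":0,"dx":0,"dy":0,"dz":0.06,"wx":0,"wy":0,"wz":0},{"claw":0,"dx":0,"dy":0,"dz":0.06,"wx":0,"wy":0,"wz":0},{"claw":0,"dx":0,"dy":0,"dz":0.06,"wx":0,"wy":0,"wz":0},{"claw":0,"dx":0,"dy":0,"dz":0.04,"wx":0,"wy":0,"wz":0},{"claw":0,"dx":0,"dy":0,"dz":0,"wx":0,"wy":0,"wz":0},{"claw":0,"dx":0,"dy":0,"dz":0,"wx":0,"wy":0,"wz":0}]'

```text
t: 10.75
eef_pos: [0.6541, 0.0928, 0.1538]
tool_rot: [-0.0, 1.0, -0.017, 0.001]
contact_force: [0.5, 0.2, 1.2]
gripper_width: 0.0
grasp_force: 0.0
```

```bash
python3 - <<'E'
from h import *
from scipy.spatial.transform import Rotation as Ro
o=get_obs(); p,d=read_camera("wrist"); c=calibration("wrist")
R=Ro.from_quat(o["tool_rot"],scalar_first=True).as_matrix(); T=np.array(o["eef_pos"]); print(T,o["tool_rot"])
r,g,b=[p[...,i].astype(int) for i in range(3)]
def hit(px,z):
    v=R@c["mount"][:3,:3]@np.linalg.inv(c["intrinsics"])@[px[0],px[1],1]; s=R@c["mount"][:3,3]+T; return s+v*(z-s[2])/v[2]
q=blob((r>150)&(g<90)&(b<90),(0,0,560,420)); print("red",q[:2],hit(q[0],.03))
dd=hit(q[0],.03)-T; print("tool shift",R.T@dd)
n,l,s,cc=cv2.connectedComponentsWithStats(((r>150)&(g>150)&(b>120)).astype(np.uint8))
for i in range(1,n):
    if s[i,4]>150: print("white",s[i],cc[i],hit(cc[i],.03))
cv2.imwrite("pics/w1.png",p[:,:,::-1])
E
```

```text
[0.65412743 0.09275767 0.15380452] [-2.64046839e-04  9.99846474e-01 -1.74907727e-02  1.01580227e-03]
red (array([276.04527559, 208.18503937]), np.int32(508)) [0.65476219 0.09882284 0.03      ]
tool shift [ 0.00017188 -0.0060139   0.12380853]
white [271  88  30  34 813] [285.75645756 104.93234932] [0.74271584 0.08721353 0.03      ]
white [266 141  29  30 703] [280.15647226 155.38549075] [0.70213237 0.09330804 0.03      ]
white [464 148  51  51 308] [483.75974026 173.10064935] [ 0.68044605 -0.08423149  0.03      ]
white [257 189  36  35 362] [273.37569061 204.52486188] [0.6583185  0.10109542 0.03      ]
white [ 162  232  162   95 7473] [217.52977385 269.53780276] [0.59412717 0.15851691 0.03      ]
white [286 262  12  46 406] [290.908867   282.67241379] [0.57697718 0.08732396 0.03      ]
white [ 383  308  131   87 4627] [458.84698509 341.21569051] [ 0.49948865 -0.08968617  0.03      ]
white [533 364  27  56 813] [550.01353014 400.42066421] [ 0.4114544  -0.20738867  0.03      ]
```

View pics/w1.png

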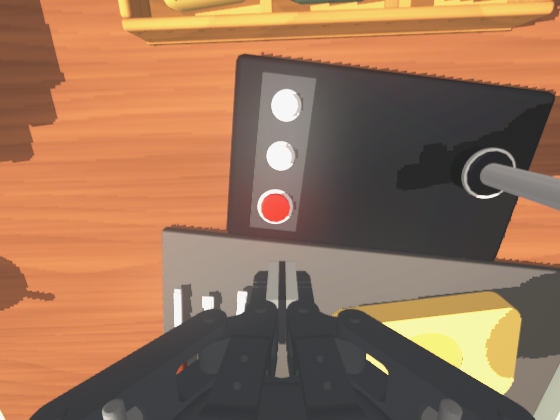

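The wrist view shows the red key at (276,208) and the white keys at (280,155) and (286,105). The red key works out at (0.655, 0.099).

>>> drive_tool --increments '[{"claw":0,"dx":0.001,"dy":-0.006,"dz":0,"wx":0,"wy":0,"wz":0},{"claw":0,"dx":0,"dy":0,"dz":0.04,"wx":0,"wy":0,"wz":0},{"claw":0,"dx":0,"dy":0,"dz":0.035,"wx":0,"wy":0,"wz":0},{"claw":0,"dx":0,"dy":0,"dz":0.014,"wx":0,"wy":0,"wz":0},{"claw":0,"dx":0,"dy":0,"dz":0,"wx":0,"wy":0,"wz":0},{"claw":0,"dx":0,"dy":0,"dz":0,"wx":0,"wy":0,"wz":0}]'

```text
t: 11.55
eef_pos: [0.6559, 0.099, 0.0649]
tool_rot: [-0.0, 1.0, -0.017, 0.001]
contact_force: [0.4, 0.1, 0.2]
gripper_width: 0.003
grasp_force: 0.0
```

>>> drive_tool --increments '[{"claw":0,"dx":0,"dy":0,"dz":0.004,"wx":0,"wy":0,"wz":0},{"claw":0,"dx":0,"dy":0,"dz":0.004,"wx":0,"wy":0,"wz":0},{"claw":0,"dx":0,"dy":0,"dz":0.003,"wx":0,"wy":0,"wz":0},{"claw":0,"dx":0,"dy":0,"dz":0.002,"wx":0,"wy":0,"wz":0},{"claw":0,"dx":0,"dy":0,"dz":0,"wx":0,"wy":0,"wz":0},{"claw":0,"dx":0,"dy":0,"dz":0,"wx":0,"wy":0,"wz":0}]'

```text
t: 12.3
eef_pos: [0.6547, 0.0985, 0.0502]
tool_rot: [-0.0, 1.0, -0.018, 0.0]
contact_force: [-0.7, -1.2, 0.7]
gripper_width: 0.001
grasp_force: 0.0
```

>>> drive_tool --increments '[{"claw":0,"dx":0,"dy":0,"dz":0.0015,"wx":0,"wy":0,"wz":0},{"claw":0,"dx":0,"dy":0,"dz":0,"wx":0,"wy":0,"wz":0},{"claw":0,"dx":0,"dy":0,"dz":0,"wx":0,"wy":0,"wz":0}]'

```text
t: 12.68
eef_pos: [0.6546, 0.0985, 0.0486]
tool_rot: [0.0, 1.0, -0.018, 0.0]
contact_force: [-0.7, 0.1, -0.2]
gripper_width: 0.003
grasp_force: 0.0
```

```bash
python3 - <<'E'
from h import *
for i in range(4):
    o=get_obs(); print(o["eef_pos"].round(4) if hasattr(o["eef_pos"],"round") else o["eef_pos"],np.round(o["contact_force"],2)); a,_=read_camera("scene")
cv2.imwrite("pics/s6.png",cv2.resize(a[230:330,230:350],None,fx=5,fy=5,interpolation=2)[:,:,::-1])
E
```

```text
[0.6546 0.0985 0.0486] [-0.65  0.08 -0.16]
[0.6546 0.0985 0.0487] [-0.6   0.33  0.73]
[0.6546 0.0985 0.0486] [ 0.34  0.58 -0.47]
[0.6546 0.0985 0.0486] [-0.28 -0.33 -0.36]
```

View pics/s6.png

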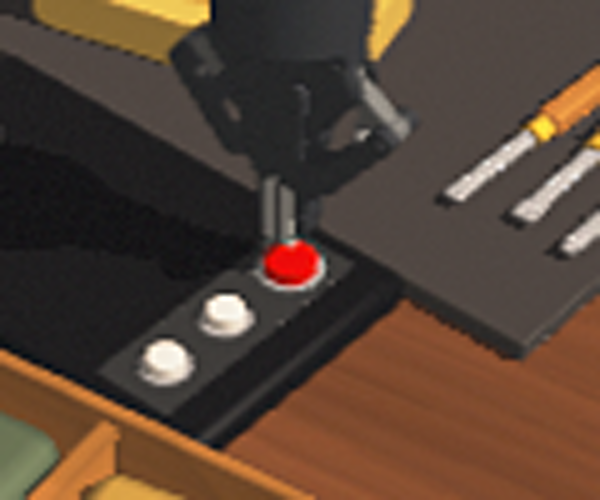

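The scene crop shows the tips ending at (285,240), just above or behind the red key at (292,262). The force is still zero, so I'll check the tip position with depth.

```bash
python3 - <<'E'
from h import *
a,d=read_camera("scene"); C=cloud("scene",d)
for v in range(268,288): print(v,[(int(u),C[v,u].round(3).tolist(),a[v,u].tolist()) for u in (285,288)])
E
```

```text
268 [(285, [0.664, 0.099, 0.078], [55, 52, 51]), (288, [0.662, 0.106, 0.079], [79, 76, 72])]
269 [(285, [0.665, 0.1, 0.076], [55, 53, 50]), (288, [0.66, 0.105, 0.074], [96, 92, 86])]
270 [(285, [0.667, 0.101, 0.075], [54, 52, 50]), (288, [0.664, 0.107, 0.075], [96, 92, 86])]
271 [(285, [0.663, 0.098, 0.068], [53, 51, 49]), (288, [0.661, 0.105, 0.069], [95, 92, 86])]
272 [(285, [0.666, 0.1, 0.067], [53, 51, 49]), (288, [0.663, 0.106, 0.068], [94, 90, 84])]
273 [(285, [0.661, 0.097, 0.06], [54, 51, 51]), (288, [0.662, 0.106, 0.064], [94, 90, 84])]
274 [(285, [0.663, 0.098, 0.059], [53, 50, 48]), (288, [0.662, 0.106, 0.061], [146, 140, 129])]
275 [(285, [0.667, 0.101, 0.06], [53, 52, 50]), (288, [0.663, 0.107, 0.059], [149, 144, 132])]
276 [(285, [0.666, 0.1, 0.055], [54, 52, 50]), (288, [0.659, 0.104, 0.052], [147, 142, 131])]
277 [(285, [0.665, 0.1, 0.051], [53, 54, 53]), (288, [0.663, 0.107, 0.053], [96, 99, 93])]
278 [(285, [0.649, 0.09, 0.031], [74, 43, 41]), (288, [0.66, 0.105, 0.047], [209, 189, 173])]
279 [(285, [0.649, 0.09, 0.028], [171, 19, 13]), (288, [0.648, 0.098, 0.031], [235, 89, 77])]
280 [(285, [0.655, 0.093, 0.031], [242, 14, 8]), (288, [0.65, 0.099, 0.03], [238, 22, 6])]
281 [(285, [0.659, 0.096, 0.032], [238, 13, 10]), (288, [0.653, 0.101, 0.03], [237, 9, 9])]
282 [(285, [0.662, 0.098, 0.032], [238, 13, 10]), (288, [0.659, 0.104, 0.033], [237, 10, 10])]
283 [(285, [0.662, 0.098, 0.029], [242, 14, 10]), (288, [0.658, 0.104, 0.029], [238, 10, 10])]
284 [(285, [0.667, 0.101, 0.031], [211, 18, 8]), (288, [0.663, 0.107, 0.031], [242, 12, 10])]
285 [(285, [0.669, 0.102, 0.03], [141, 20, 17]), (288, [0.667, 0.109, 0.032], [194, 20, 7])]
286 [(285, [0.666, 0.1, 0.023], [153, 54, 51]), (288, [0.663, 0.107, 0.025], [187, 11, 2])]
287 [(285, [0.669, 0.102, 0.024], [181, 172, 164]), (288, [0.665, 0.108, 0.023], [208, 160, 152])]
```

Depth shows the tips centred over the key but about 16 mm above its top. I'll go further down.

>>> drive_tool --increments '[{"claw":0,"dx":0,"dy":0,"dz":0.005,"wx":0,"wy":0,"wz":0},{"claw":0,"dx":0,"dy":0,"dz":0.005,"wx":0,"wy":0,"wz":0},{"claw":0,"dx":0,"dy":0,"dz":0,"wx":0,"wy":0,"wz":0},{"claw":0,"dx":0,"dy":0,"dz":0,"wx":0,"wy":0,"wz":0}]'

```text
t: 13.42
eef_pos: [0.6546, 0.0985, 0.0385]
tool_rot: [0.0, 1.0, -0.017, -0.0]
contact_force: [-0.0, -0.9, 0.2]
gripper_width: -0.004
grasp_force: 0.0
```

>>> drive_tool --increments '[{"claw":0,"dx":0,"dy":0,"dz":0.002,"wx":0,"wy":0,"wz":0},{"claw":0,"dx":0,"dy":0,"dz":0.002,"wx":0,"wy":0,"wz":0},{"claw":0,"dx":0,"dy":0,"dz":0,"wx":0,"wy":0,"wz":0},{"claw":0,"dx":0,"dy":0,"dz":0,"wx":0,"wy":0,"wz":0}]'

```text
t: 13.92
eef_pos: [0.6546, 0.0985, 0.0346]
tool_rot: [-0.0, 1.0, -0.018, 0.0]
contact_force: [-0.3, 0.3, -0.8]
gripper_width: 0.001
grasp_force: 0.0
```

>>> drive_tool --increments '[{"claw":0,"dx":0,"dy":0,"dz":0.0015,"wx":0,"wy":0,"wz":0},{"claw":0,"dx":0,"dy":0,"dz":0.0015,"wx":0,"wy":0,"wz":0},{"claw":0,"dx":0,"dy":0,"dz":0,"wx":0,"wy":0,"wz":0},{"claw":0,"dx":0,"dy":0,"dz":0,"wx":0,"wy":0,"wz":0}]'

```text
t: 14.42
eef_pos: [0.6548, 0.0986, 0.0318]
tool_rot: [-0.0, 1.0, -0.018, 0.0]
contact_force: [0.0, -0.3, 3.3]
gripper_width: 0.002
grasp_force: 1.1
```

```bash
python3 - <<'E'
from h import *
o=get_obs(); print(np.round(o["eef_pos"],4),np.round(o["contact_force"],2))
a,d=read_camera("scene"); C=cloud("scene",d)
print(np.round(get_obs()["contact_force"],2))
for v in range(278,292): print(v,[(int(u),C[v,u].round(3).tolist(),a[v,u].tolist()) for u in (285,288)])
E
```

```text
[0.6548 0.0986 0.0318] [ 0.02 -0.33  3.28]
[0.04 0.01 2.24]
278 [(285, [0.663, 0.098, 0.046], [65, 62, 59]), (288, [0.663, 0.107, 0.05], [77, 75, 70])]
279 [(285, [0.665, 0.099, 0.044], [63, 60, 58]), (288, [0.661, 0.106, 0.044], [76, 74, 70])]
280 [(285, [0.664, 0.099, 0.041], [65, 62, 60]), (288, [0.661, 0.106, 0.042], [145, 139, 128])]
281 [(285, [0.664, 0.099, 0.037], [63, 61, 58]), (288, [0.663, 0.107, 0.04], [148, 144, 132])]
282 [(285, [0.665, 0.1, 0.035], [62, 63, 60]), (288, [0.663, 0.107, 0.038], [94, 96, 89])]
283 [(285, [0.664, 0.099, 0.031], [82, 66, 63]), (288, [0.662, 0.106, 0.033], [96, 100, 93])]
284 [(285, [0.663, 0.098, 0.026], [124, 25, 23]), (288, [0.665, 0.108, 0.033], [168, 61, 56])]
285 [(285, [0.666, 0.1, 0.027], [165, 15, 9]), (288, [0.668, 0.11, 0.033], [247, 14, 4])]
286 [(285, [0.668, 0.102, 0.026], [153, 50, 48]), (288, [0.666, 0.109, 0.028], [189, 6, 0])]
287 [(285, [0.671, 0.104, 0.026], [180, 172, 165]), (288, [0.666, 0.109, 0.024], [208, 161, 153])]
288 [(285, [0.671, 0.104, 0.023], [76, 74, 72]), (288, [0.667, 0.11, 0.023], [94, 85, 81])]
289 [(285, [0.677, 0.107, 0.026], [62, 59, 57]), (288, [0.672, 0.113, 0.025], [61, 59, 57])]
290 [(285, [0.679, 0.109, 0.025], [64, 61, 58]), (288, [0.67, 0.112, 0.02], [63, 60, 59])]
291 [(285, [0.681, 0.11, 0.024], [65, 62, 59]), (288, [0.677, 0.116, 0.024], [65, 63, 60])]
```

Contact is made and the key is partly down. I'll press on until the force rises past 4 N at the stop.

>>> drive_tool --increments '[{"claw":0,"dx":0,"dy":0,"dz":0.0015,"wx":0,"wy":0,"wz":0},{"claw":0,"dx":0,"dy":0,"dz":0.0015,"wx":0,"wy":0,"wz":0},{"claw":0,"dx":0,"dy":0,"dz":0,"wx":0,"wy":0,"wz":0},{"claw":0,"dx":0,"dy":0,"dz":0,"wx":0,"wy":0,"wz":0}]'

```text
t: 14.98
eef_pos: [0.6548, 0.0986, 0.029]
tool_rot: [-0.0, 1.0, -0.018, 0.0]
contact_force: [-0.2, -0.7, 5.1]
gripper_width: -0.003
grasp_force: 2.7
```

>>> drive_tool --increments '[{"claw":0,"dx":0,"dy":0,"dz":0.001,"wx":0,"wy":0,"wz":0},{"claw":0,"dx":0,"dy":0,"dz":0.001,"wx":0,"wy":0,"wz":0},{"claw":0,"dx":0,"dy":0,"dz":0,"wx":0,"wy":0,"wz":0},{"claw":0,"dx":0,"dy":0,"dz":0,"wx":0,"wy":0,"wz":0}]'

```text
t: 15.48
eef_pos: [0.6549, 0.0986, 0.0287]
tool_rot: [0.0, 1.0, -0.018, 0.0]
contact_force: [-6.6, -2.4, 17.7]
gripper_width: 0.003
grasp_force: 9.1
```

The force jumped to 18 N with no further travel, so the key is fully down. Withdrawing straight up.

>>> drive_tool --increments '[{"claw":0,"dx":0,"dy":0,"dz":-0.004,"wx":0,"wy":0,"wz":0},{"claw":0,"dx":0,"dy":0,"dz":-0.01,"wx":0,"wy":0,"wz":0},{"claw":0,"dx":0,"dy":0,"dz":-0.03,"wx":0,"wy":0,"wz":0},{"claw":0,"dx":0,"dy":0,"dz":-0.05,"wx":0,"wy":0,"wz":0},{"claw":0,"dx":0,"dy":0,"dz":-0.05,"wx":0,"wy":0,"wz":0},{"claw":0,"dx":0,"dy":0,"dz":-0.05,"wx":0,"wy":0,"wz":0},{"claw":0,"dx":0,"dy":0,"dz":0,"wx":0,"wy":0,"wz":0},{"claw":0,"dx":0,"dy":0,"dz":0,"wx":0,"wy":0,"wz":0}]'

```text
t: 16.48
eef_pos: [0.6539, 0.0982, 0.2199]
tool_rot: [0.0, 1.0, -0.017, -0.001]
contact_force: [1.1, -0.5, -0.5]
gripper_width: -0.001
grasp_force: 0.0
```

```bash
python3 - <<'E'
from h import *
print(get_obs()["eef_pos"],get_obs()["contact_force"])
a,d=read_camera("scene"); print(shade("scene",d,[.486,-.053],.066)); print(sil(read_camera("top")[1],[.485,-.055]))
C=cloud("scene",d); print("key z",np.median(C[279:284,284:292,2]))
cv2.imwrite("pics/s7.png",a[:,:,::-1])
E
```

```text
[0.65390417 0.09824975 0.21987237] [ 1.06482559 -0.46535199 -0.45941899]
(array([ 0.48737726, -0.05389904]), 416, np.float64(0.0035904306885883915))
(array([ 0.48576368, -0.05281229]), 67, np.float64(0.0008736690251803666))
key z 0.0309824215858278
```

View pics/s7.png

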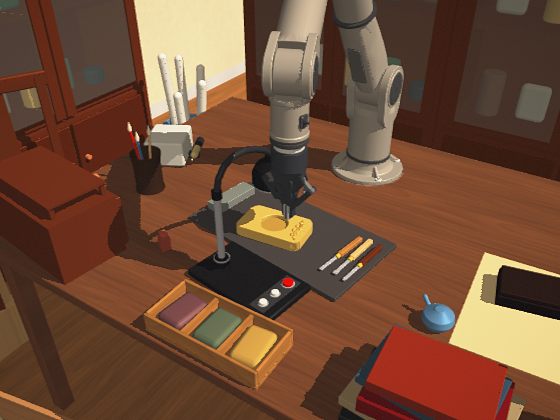

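The shade is unchanged and centred, the key is back up, everything else is in place, and the gripper is clear.

```bash
python3 -c "
from station import *
print(hand_in())"
```

```text
the job is handed in; nothing more can be done
None
```

The job is handed in: the shade is centred over the hollow to within about 2 mm, and the red key was then pressed to its stop (18 N) and sprang back up; no lamp light showed in the last picture, the white keys were not touched, and nothing else looked moved.

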